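Take the charged battery out of the charging cradle

ROBOT

A 6-joint arm with a two-finger parallel gripper is mounted at the origin on the work surface. World frame = base frame: x ahead of the robot, y to its left, z up, the work surface at z = 0. Lengths are in mm, angles in rad, forces in N, time in s.
With the tool pointing down it reaches from about 425 to 950 mm from the base axis. Payload 14.7 kg.
Tool frame: the origin (TCP) lies at the very end of the fingers, on their centre line; the grasp point (between the pads) lies 19 mm behind it (manip.pinch_z is the distance from the TCP to the grasp point, in mm); z points along the fingers, y is the direction in which the jaws open and shut (so a half turn about z gives the same grasp; the last joint's range is limited). The gripper opens to 85 mm and grips with 20 to 120 N. Pads are 22 mm wide; open, the fingers measure 114 mm over their backs; the gripper's body (76 mm by 85 mm) begins 54 mm behind the grasp point. The pads swing forward as they close: fully open they stand 13 mm farther back than shut.
Start: joints at [-0.047, 0.48, 1.596, -0, 1.065, -0.047], TCP at [649.994, 0.021, 231.297] pointing down, gripper open.
Joint ranges: [-2.75, 2.75], [-0.82, 2.05], [0.23, 2.67], [-1.56, 4.7], [0.09, 2.69], [-2.92, 2.92]. Speed limits (rad/s): [1.89, 1.89, 2.39, 3.01, 3.01, 3.01].

INTERFACE

Orientations are given as [roll, pitch, yaw] about the fixed x, y, z axes, in that order (R = Rz(yaw) Ry(pitch) Rx(roll)).
In Python, from workcell import manip gives the robot as it stands. The module is installed in compiled form; this text tells all that it offers.
- The arm moves only by the tool jog_arm, never from a script. Its argument "plan" is text: rows parted by semicolons, each of 6 numbers parted by spaces: the shift along the tool's x, y, z in mm, then the turn, a rotation vector about the tool's x, y, z in rad. A call has 1 to 10 rows; each row shifts and turns the commanded pose from where the row before left it, along the tool's axes as they then stand; what a row does not reach is not made up. A row lasts 1/10 s, in which the tool goes at most 50 mm and 8.59 degrees, less where a joint would pass 70% of its speed; a pose out of reach is approached as far as the arm can. A call is refused whole if a number of a shift passes 50 or a number of a turn 0.15, either way. A call with a gripper value outside its range is refused whole. "fingers" is the gripper's target within -1 to 1 (fully open at 1, half-way at 0, shut at -1), set as the call begins (left out, the last holds). The fingers move at their own pace and stop on an object; the grip force is fixed at half the most. Time passes only in rows, so rows that do not move let the fingers close. It gives the time, the measured TCP pose, the force and the opening at its end, in the units of the state.
- manip.read_state(): the state, without advancing time (a new reading comes with each control period).
- manip.read_camera(name): name is "scene" or "side" or "wrist"; returns (picture, depth): 400x640x3 uint8, blue, green, red; 400x640 float32, mm along the optical axis (not along the pixel's ray), 0 where there is no reading.
- manip.get_calibration(name): a dict with "fx", "fy", "cx", "cy" (pixels), "k1" (the pictures are not rectified: a ray, as slopes to the right and down, at radius r is drawn at 1 + k1 r^2 times it, then the intrinsics apply), "eye" and "orientation" of the camera in the world. Camera axes: x right, y up, looking along -z (the intrinsics and any distortion apply to the point x, -y, -z); pixel columns grow to the right and rows downward; lengths in mm; the calibration is good to about 2 mm. A picture is of the moment at which its call begins: read the wrist's pose just before it. get_calibration takes no time and is no camera call; for the wrist camera it gives the pose at the moment of the call.
- manip.hand_in(): hands the job in, once; it reports no verdict.
The state is a dict: "time": time; "q": joint angles; "dq": joint speeds; "joint_torque": joint torques, N m; "tool_pos": TCP position; "orientation": TCP orientation; "ft_force": force on the tool from outside, world axes, zero at the start; "torque": the same for the moment, N m; "finger_gap": finger opening in mm.
Only numpy, scipy, OpenCV 4.12 (cv2) and the standard library are available. Lean on these libraries where they do the work, as an engineer would, in place of code of your own. Each camera call takes 0.05 s, during which the arm holds its last target.

TASK

Switch the charger off by pushing its red lever all the way over (away from the robot), then raise the orange-gripped hold-down bar to its stop and slide the blue battery out from under it, along the deck onto the open front part, without lifting it or pulling it off the deck. Then lift the battery over to the green tray and set it down gently, upright and lengthwise inside the tray, and finally fold the empty cradle's bar fully back down. Do not drop the battery and leave the other things on the bench where they are.

Things in the scene. Friction and masses are not known exactly. Their poses are not given: they have to be found in the camera images.
- battery: The blue battery, a box 110 (x) x 58 (y) x 80 mm (z) with a black top and two small terminals (6 mm high, 10 mm wide) at its -x end, about 0.7 kg. Origin: centre of its underside; x along its length, z up. It starts in the cradle, its x along the cradle's x; the -x end faces the cradle's open front.
- cradle: Fixed charging cradle: steel deck 12 mm thick, 100 mm wide, x -200 to +90 mm. Origin on the bench below the middle of the battery's place; z up, -x to the open front (to the robot's right). The battery (underside z = 12 mm) sits between side rails (x -60 to 60, |y| 32 to 40, tops z = 32 mm), back stop at x = 61 mm. The rest of the deck is flat and free.
- hold_bar (a joint): Bar's hinge angle, rad: 0 = down over the battery, grows as its front end rises, stop at 0.8, where it still leans over the battery. Stiff hinge (0.3 N m), stays where left; 3 to 4 N at the grip lift it. Steel strap 24 mm wide, 6 mm thick, 1.5 mm above the battery; near its front a lip reaches 30 mm down in front of the battery and stops it sliding out.
- bar_grip (a point): Centre of the bar's orange grip, a cylinder 18 mm in diameter and 46 mm long across the bar (along the cradle's y), at the bar's front end. With the bar down it lies 75 mm in front (-x) of the cradle's origin and 100 mm above the bench; it moves on a circle of 150 mm radius about bar_hinge.
- bar_hinge (a point): A point on the bar's hinge axis, 75 mm behind (+x) the cradle's origin, 96.5 mm above the bench; the axis runs along the cradle's y. Two hinge posts, 10 mm thick, stand to 110 mm height there.
- charger: The fixed grey charger box, 90 (x) x 110 (y) x 75 mm (z), which bears the red lever in the middle of its top. Origin: centre of its underside; z up, its -x face looks to the robot.
- isolator (a joint): Angle of the charger's red lever, rad: 0 = on (leaning 0.5 rad to the charger's -x, towards the robot), 1.0 = off (leaning 0.5 rad to +x, away from the robot), both end stops. It stays where it is left; about 1 N at the tip moves it.
- isolator_tip (a point): Centre of the lever's red ball, 26 mm in diameter, on a steel rod 10 mm thick. It swings in the charger's x-z plane on a circle of 75 mm radius about a pivot 97 mm above the bench, above the middle of the box; a black housing 70 x 50 mm round the pivot reaches to 110 mm height.
- green_tray: The fixed green tray where the battery goes, outside 168 (x) x 116 (y) x 16 mm (z), walls and floor 4 mm thick. Origin: centre of its underside; x along its length (roughly the robot's left), z up. The battery stands in it lengthwise (either way round), its underside 4 mm above the bench.
- red_tray: A fixed red tray of the same size on the other side; it holds the old battery. Not used.
- old_battery: An old battery, grey, same size as the blue one, standing in the red tray. Leave alone. Origin: centre of its underside.
- tester: Fixed yellow tester box, 90 x 110 x 85 mm, a bystander, on the side opposite to the charger. Origin: centre of its underside.
- wrench: A wrench 180 mm long lying on the bench between the cradle and the robot. Leave alone.
- screwdriver: A screwdriver 180 mm long, yellow handle, lying on the bench between the cradle and the robot. Leave alone.
- spray_can: Blue spray can, 62 mm in diameter, 170 mm high, at the back of the bench. Leave alone.
- jar: Pale jar, 70 mm in diameter, 90 mm high, at the back of the bench. Leave alone.
- mug: White mug, 80 mm in diameter, 95 mm high, at the back of the bench. Leave alone.
- socket_rack: Black block, 120 x 50 x 57 mm, with four steel sockets. Leave alone.
- deck_front (a point): A point on the deck's upper face in the middle of its free front part, 125 mm in front (-x) of the cradle's origin, 12 mm above the bench: the slid-out battery stands with its centre about here (within 25 mm along the deck).
Mind the look-alikes: they are no part of the job. What is shaped like the battery but turquoise is not meant.

How it is judged (in metres and radians):
On the way, in this order (a step that is already met when the one before it is completed fails the run):
1. the charger's lever is thrown to off (beyond 0.8 rad) with the bar still down (value of joint isolator above 0.8 rad and value of joint hold_bar below 0.15 rad), for 0.1 s.
2. the hold-down bar is raised beyond 0.65 rad, the battery still in its place (value of joint hold_bar above 0.65 rad and x of battery in the frame of cradle above -0.03 m), for 0.1 s.
3. the battery is slid out onto the free front of the deck: its centre 90 to 170 mm in front of the cradle's origin, its underside within 10 mm of the deck (x of battery in the frame of cradle between -0.17 and -0.09 m and z of battery in the frame of cradle below 0.022 m and value of joint hold_bar above 0.4 rad), for 0.1 s.
4. the battery stands in the green tray, let go (x of battery in the frame of green_tray between -0.029 and 0.029 m and y of battery in the frame of green_tray between -0.029 and 0.029 m and z of battery in the frame of green_tray below 0.01 m and angle between battery's own z axis and vertical below 0.06 rad and contact force between the fingers and battery below 0.3 N and value of joint hold_bar above 0.15 rad), for 0.1 s.
At the end, for the whole second after the job is handed in: The blue battery rests upright (within 0.06 rad) on the floor of the green tray, lengthwise within 0.4 rad, its centre within 29 mm of the tray's centre along each side; the hold-down bar is down (below 0.08 rad) and the charger's lever is off (above 0.8 rad) (x of battery in the frame of green_tray between -0.029 and 0.029 m and y of battery in the frame of green_tray between -0.029 and 0.029 m and z of battery in the frame of green_tray below 0.01 m and angle between battery's own z axis and vertical below 0.06 rad and angle between the x axis of battery and the x axis of green_tray, either way round below 0.4 rad and linear speed of battery below 0.02 m/s and value of joint hold_bar below 0.08 rad and value of joint isolator above 0.8 rad); the robot touches nothing.
It fails at once if the battery is lifted more than 15 mm off the deck while it is still under the bar (centre less than 70 mm in front of the cradle's origin, between the rails) (x of battery in the frame of cradle between -0.07 and 0.05 m and y of battery in the frame of cradle between -0.02 and 0.02 m and z of battery in the frame of cradle between 0.027 and 0.08 m).
It fails at once if the battery is dropped (it moves faster than 0.5 m/s with no finger on it) (linear speed of battery above 0.5 m/s and contact force between the fingers and battery below 0.2 N).
It fails at once if the battery is tipped by more than 0.7 rad (angle between battery's own z axis and vertical above 0.7 rad).
It fails at once if another thing on the bench is moved by more than 30 mm (distance of any of old_battery, wrench, screwdriver, spray_can, jar, mug, socket_rack from where it was at the start of the episode above 0.03 m).
It also fails if it takes over 72 s, if anything falls off the work surface, if the arm or the gripper's body presses on something with over 40 N, if the wrist force passes 120 N, or if a joint passes its speed limit or range.

## Working session

There is one attempt and no reset: what is moved stays moved. The work goes in short steps, Python scripts to look and compute and a tool call to move; the robot and the scene stay as the last step left them, time stands still between calls to the robot, and variables do not carry over. Pictures are saved under pics/ and viewed, and the job is handed in when it is done.

Besides the shell and the picture viewer there is one more tool, called after "Emit:" as name(argument=value, ...), one argument or row to a line, values as JSON. jog_arm: Moves the arm, as the interface text tells. Its arguments: {"type":"object","properties":{"plan":{"type":"string"},"fingers":{"type":"number"}},"required":["plan"]}

```bash
mkdir -p pics; ls
python3 - <<'E'
from workcell import manip
import cv2
print(manip.read_state())
for n in ["scene","side","wrist"]:
    print(n,manip.get_calibration(n))
    p,d=manip.read_camera(n)
    cv2.imwrite(f"pics/{n}0.png",p)
    import numpy as np
    np.save(f"/tmp/{n}0.npy",d)
E
```

```text
pics
{'time': 0.0, 'q': array([-4.66225991e-02,  4.80827086e-01,  1.59688153e+00, -2.38854344e-06,
        1.06508403e+00, -4.66045554e-02]), 'dq': array([ 7.40057208e-04, -6.17063364e-04, -3.65541244e-04,  6.70618266e-05,
       -2.82064381e-04,  6.09828890e-05]), 'joint_torque': array([ 2.41355090e-03, -9.50650907e+01, -4.30184269e+01, -5.27583288e-04,
        1.24796593e-02,  1.26860105e-04]), 'tool_pos': array([6.49587711e+02, 2.47533524e-02, 2.30672615e+02]), 'orientation': array([-3.14039387e+00, -5.38188054e-05,  1.57077941e+00]), 'ft_force': array([-0.82988749,  0.13170623,  0.68157586]), 'torque': array([ 0.00236573, -0.01280714,  0.02105364]), 'finger_gap': 85.55771721690635}
scene {'fx': 381.04683130457045, 'fy': 381.04683130457045, 'cx': 322.93406883372853, 'cy': 192.8056366627318, 'k1': -0.08646210521115022, 'eye': array([1006.6530618 ,  558.0586109 ,  826.41581427]), 'orientation': array([0.78854774, 0.00334818, 2.40632027])}
side {'fx': 422.2480667613006, 'fy': 422.2480667613006, 'cx': 316.7400893562125, 'cy': 201.3748939637885, 'k1': -0.11592113717736971, 'eye': array([ 262.13020264, -941.58554492,  734.75939312]), 'orientation': array([ 1.0161964 , -0.00899442, -0.26884589])}
wrist {'fx': 323.282491791802, 'fy': 323.282491791802, 'cx': 320.2671102784661, 'cy': 199.63992999996026, 'k1': -0.06570892660552224, 'eye': array([648.63405155,  81.56699813, 375.33277235]), 'orientation': array([-3.17564707e-01,  8.73533030e-04,  2.89808536e-04])}
```

View pics/scene0.png

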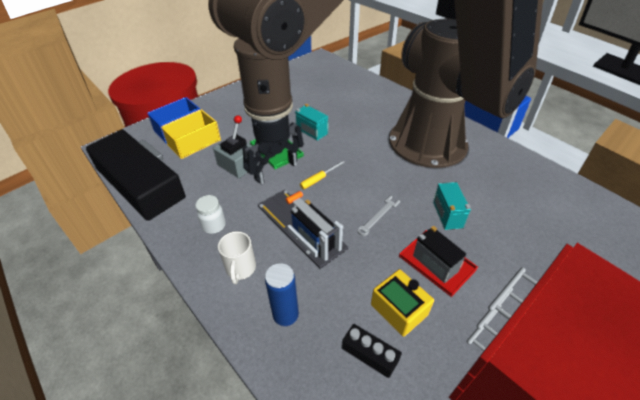

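View pics/side0.png

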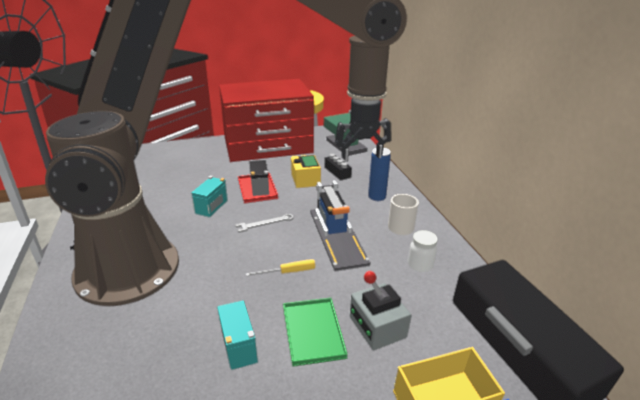

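View pics/wrist0.png

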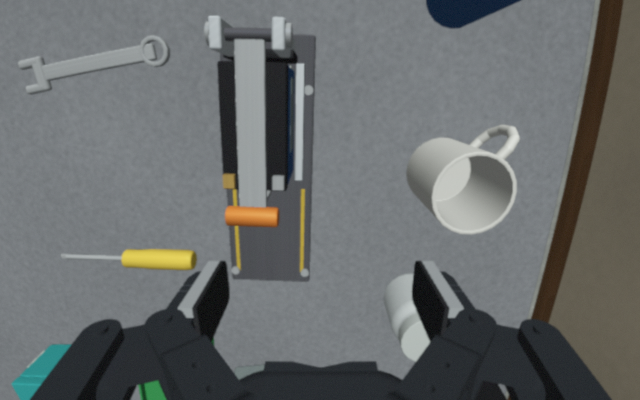

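The scene view shows the cradle at (305,230). The side view shows the charger lever ball at (370,276) and the green tray at (314,330). In the wrist view the deck runs along world y, with the orange grip at (252,216). Next I'll measure them.

```bash
cat > h.py <<'E'
import numpy as np, cv2
from scipy.spatial.transform import Rotation as R
from workcell import manip
def ray(c,u,v):
    K=np.array([[c['fx'],0,c['cx']],[0,c['fy'],c['cy']],[0,0,1]])
    p=cv2.undistortPoints(np.array([[[u,v]]],float),K,np.array([c['k1'],0,0,0.]))[0,0]
    d=np.array([p[0],-p[1],-1.]); return R.from_euler('xyz',c['orientation']).apply(d)
def onplane(c,u,v,z):
    d=ray(c,u,v); e=np.array(c['eye']); return e+d*(z-e[2])/d[2]
def cloud(c,D,us,vs):
    K=np.array([[c['fx'],0,c['cx']],[0,c['fy'],c['cy']],[0,0,1]])
    p=cv2.undistortPoints(np.stack([us,vs],-1).astype(float)[:,None],K,np.array([c['k1'],0,0,0.]))[:,0]
    d=np.c_[p[:,0],-p[:,1],-np.ones(len(p))]*D[vs,us][:,None]
    return R.from_euler('xyz',c['orientation']).apply(d)+c['eye']
def tri(c1,p1,c2,p2):
    d1,d2=ray(c1,*p1),ray(c2,*p2); A=np.c_[d1,-d2]; s=np.linalg.lstsq(A,np.array(c2['eye'])-c1['eye'],rcond=None)[0]
    a=c1['eye']+d1*s[0]; b=c2['eye']+d2*s[1]; return (a+b)/2,np.linalg.norm(a-b)
def mask(p,hlo,hhi,s=120,v=60):
    h=cv2.cvtColor(p,cv2.COLOR_BGR2HSV); return cv2.inRange(h,(hlo,s,v),(hhi,255,255))
def blobs(m,amin=15):
    n,l,st,ce=cv2.connectedComponentsWithStats(m)
    return [(tuple(np.round(ce[i],1)),st[i].tolist()) for i in range(1,n) if st[i][4]>=amin],l
E
python3 - <<'E'
from h import *
C={n:manip.get_calibration(n) for n in ["scene","side","wrist"]}
P={n:cv2.imread(f"pics/{n}0.png") for n in C}; D={n:np.load(f"/tmp/{n}0.npy") for n in C}
for n in C:
    print(n,(D[n]>0).mean())
    for nm,a in dict(red=(0,4),orange=(6,16),green=(50,70)).items():
        b,_=blobs(mask(P[n],*a),20)
        print(n,nm,[x for x in b if x[1][4]<6000])
b=np.array([1,1])
c=C['wrist']
for uv in [(316,37),(308,280),(232,277)]: print(uv,onplane(c,*uv,12))
# orange
for n in C:
    m=mask(P[n],6,16); bl,l=blobs(m,30)
    for i,(ce,st) in enumerate(bl):
        v,u=np.nonzero(m); 
        s=(u>=st[0])&(u<st[0]+st[2])&(v>=st[1])&(v<st[1]+st[3])&(D[n][v,u]>0)
        if st[4]<3000 and s.sum(): 
            q=cloud(c if n=='wrist' else C[n],D[n],u[s],v[s]); print(n,ce,np.median(q,0),q.min(0),q.max(0))
# tray in side
m=mask(P['side'],50,70); k=max(blobs(m)[0],key=lambda t:t[1][4]); print(k)
cn=max(cv2.findContours(m,0,2)[0],key=cv2.contourArea); ap=cv2.approxPolyDP(cn,6,True)[:,0]
for a in ap: print(a,onplane(C['side'],*a,16))
E
python3 - <<'E'
import cv2
p=cv2.imread('pics/side0.png')[180:380,200:440]; cv2.imwrite('pics/side0c.png',cv2.resize(p,None,fx=3,fy=3,interpolation=cv2.INTER_CUBIC))
p=cv2.imread('pics/wrist0.png')[0:300,190:340]; cv2.imwrite('pics/wrist0c.png',cv2.resize(p,None,fx=2,fy=2,interpolation=cv2.INTER_CUBIC))
E
```

```text
scene 0.99554296875
scene red [((np.float64(151.0), np.float64(88.3)), [109, 62, 89, 64, 3480]), ((np.float64(237.6), np.float64(118.9)), [234, 116, 8, 7, 43]), ((np.float64(439.5), np.float64(270.5)), [400, 239, 77, 57, 1044])]
scene orange [((np.float64(45.8), np.float64(9.1)), [0, 0, 102, 24, 506]), ((np.float64(400.3), np.float64(21.7)), [399, 19, 4, 7, 23]), ((np.float64(373.3), np.float64(31.0)), [359, 22, 30, 19, 237]), ((np.float64(336.8), np.float64(44.6)), [322, 37, 27, 15, 194]), ((np.float64(385.0), np.float64(61.4)), [382, 55, 10, 11, 40]), ((np.float64(403.5), np.float64(74.4)), [394, 60, 20, 28, 150]), ((np.float64(384.6), np.float64(71.1)), [381, 66, 8, 11, 29]), ((np.float64(587.8), np.float64(92.0)), [579, 88, 18, 10, 26]), ((np.float64(596.1), np.float64(150.9)), [592, 148, 9, 8, 29]), ((np.float64(608.0), np.float64(152.1)), [604, 148, 9, 9, 28]), ((np.float64(616.5), np.float64(174.5)), [587, 152, 53, 51, 549]), ((np.float64(590.8), np.float64(162.2)), [584, 156, 14, 13, 44]), ((np.float64(15.3), np.float64(181.2)), [0, 169, 35, 27, 447]), ((np.float64(606.3), np
[... 4862 characters left out ...]
77 -186.69451591 -705.4974678 ] [1568.99870073   -5.13259292 -650.62436524]
wrist (np.float64(251.8), np.float64(216.2)) [588.93861929 -19.30514233 113.81585565] [565.3579673  -30.07494567 103.64861338] [611.13343834 -12.37015396 117.16051832]
wrist (np.float64(550.9), np.float64(288.5)) [1563.54110317 -630.99053808 -685.09261419] [1559.11758057 -729.39580412 -709.95743665] [1572.23370359 -560.87684152 -655.17756712]
((np.float64(314.4), np.float64(332.7)), [284, 299, 63, 66, 2970])
[330 299] [ 490.44099326 -255.37241053   16.        ]
[285 304] [ 384.19257298 -244.18657218   16.        ]
[293 364] [ 365.01562595 -412.42121978   16.        ]
[345 357] [ 471.7441926 -423.214074    16.       ]
```

View pics/side0c.png

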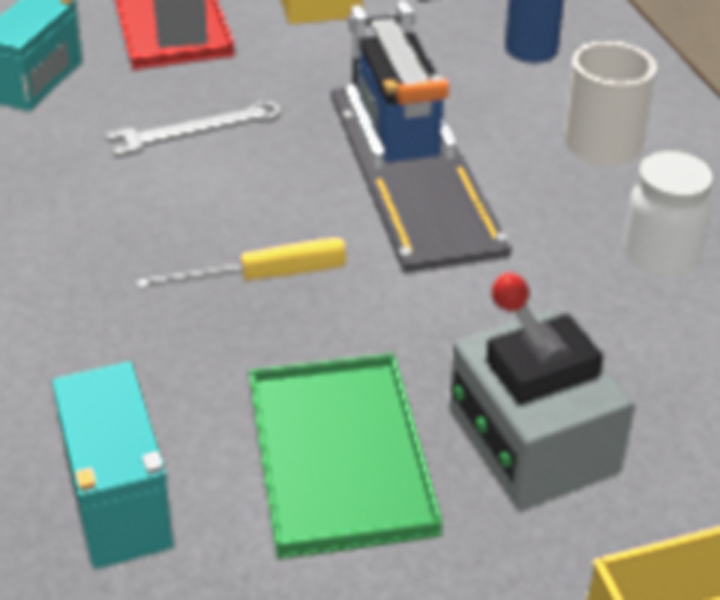

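View pics/wrist0c.png

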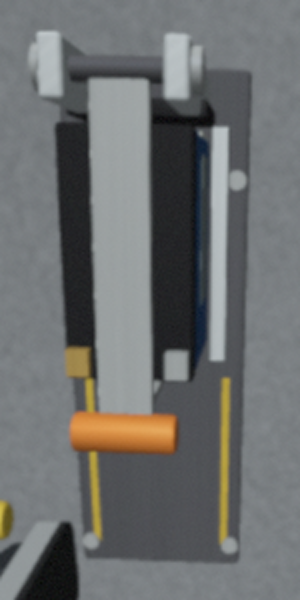

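Run:
```python
from h import *
C={n:manip.get_calibration(n) for n in ["scene","side","wrist"]}
print('ball',tri(C['scene'],(237.6,118.9),C['side'],(369.5,276.7)))
print('grip sw',tri(C['side'],(339.8,210.1),C['wrist'],(251.8,216.2)))
print('grip cw',tri(C['scene'],(293.6,196.9),C['wrist'],(251.8,216.2)))
print('grip w plane',onplane(C['wrist'],251.8,216.2,104))
z=lambda u,v:(200+u/3,180+v/3)
for uv in [(454,348),(520,440),(632,405)]: print('chg top',onplane(C['side'],*z(*uv),75))
for uv in [(522,507),(622,470)]: print('chg bot',onplane(C['side'],*z(*uv),0))
for uv in [(488,355),(522,398),(601,355),(568,315)]: print('housing',onplane(C['side'],*z(*uv),110))
for uv in [(133,362),(163,460),(70,487),(53,380)]: print('turq',onplane(C['side'],*z(*uv),80))
for uv in [(404,268),(510,250),(332,90)]: print('deck side',onplane(C['side'],*z(*uv),9))
for uv in [(242,270),(346,240),(140,283),(278,105),(110,145)]: print('tools',onplane(C['side'],*z(*uv),10))
for uv in [(625,50),(675,180),(535,30)]: print('mug,jar,can',onplane(C['side'],*z(*uv),90))
```

```text
ball (array([ 538.33642884, -357.31210382,  163.55614904]), np.float64(0.16946911610143878))
grip sw (array([586.88312338, -22.92385724, 105.11444995]), np.float64(0.27005532912238306))
grip cw (array([587.00850305, -24.87016999, 101.89404654]), np.float64(1.9584159111052484))
grip w plane [586.75592524 -23.40171564 104.        ]
chg top [ 519.54371977 -315.1174949    75.        ]
chg top [ 533.70826135 -410.03597933   75.        ]
chg top [ 621.18376301 -401.72196019   75.        ]
chg bot [ 5.42866857e+02 -4.08550667e+02  1.13686838e-13]
chg bot [ 626.5500097  -397.34659183    0.        ]
housing [ 526.26743786 -360.96038652  110.        ]
housing [ 534.0421868  -404.58473575  110.        ]
housing [ 601.76264485 -381.98009338  110.        ]
housing [ 595.76010248 -338.63127855  110.        ]
turq [ 290.75131929 -274.99581693   80.        ]
turq [ 298.11108924 -369.66719629   80.        ]
turq [ 236.35917721 -377.49154472   80.        ]
turq [ 233.48193185 -278.97984341   80.        ]
deck side [ 535.64800481 -148.83247683    9.        ]
deck side [ 633.50083076 -150.22727051    9.        ]
deck side [547.32116315 141.19548676   9.        ]
tools [ 399.30742125 -116.85798543   10.        ]
tools [ 496.68937311 -100.65499371   10.        ]
tools [ 311.71886575 -111.68714374   10.        ]
tools [485.75666468 126.21297948  10.        ]
tools [309.62726004  98.28567305  10.        ]
mug,jar,can [815.5739619   17.36966958  90.        ]
mug,jar,can [ 762.24597274 -189.98054917   90.        ]
mug,jar,can [743.39647231  76.61087825  90.        ]
```

Emit:
jog_arm(
  plan="-44 -20.5 0 0 0 0;-44 -20.5 0 0 0 0;-44 -20.5 0 0 0 0;-44 -20.5 0 0 0 0;-44 -20.5 0 0 0 0;-44 -20.5 0 0 0 0;-44 -20.5 0 0 0 0;-46 -20.5 0 0 0 0;0 0 0 0 0 0;0 0 0 0 0 0",
  fingers=-1,
)

```text
time: 1.15
tool_pos: [485.3, -354.7, 231.0]
orientation: [-3.141, -0.0, 1.568]
ft_force: [0.5, 1.4, -0.3]
finger_gap: 0.0
```

Emit:
jog_arm(
  plan="-3 0 41 0 0 0;0 0 42 0 0 0;0 20 0 0 0 0;1 12 0 0 0 0;1.5 12 0 0 0 0;1.5 12 0 0 0 0;1.5 12 0 0 0 0;1.5 12 0 0 0 0;1 8 0 0 0 0;0 0 0 0 0 0",
)

```text
time: 2.15
tool_pos: [575.4, -348.5, 148.3]
orientation: [3.141, 0.0, 1.571]
ft_force: [0.5, -0.1, -0.5]
finger_gap: -0.1
```

```bash
cat > look.py <<'E'
import sys
from h import *
n,tag,x0,x1,y0,y1,f=sys.argv[1],sys.argv[2],*map(int,sys.argv[3:8])
c=manip.get_calibration(n)
p,d=manip.read_camera(n); np.save(f"/tmp/{n}{tag}.npy",d); cv2.imwrite(f"/tmp/{n}{tag}.png",p)
cv2.imwrite(f"pics/{n}{tag}.png",cv2.resize(p[y0:y1,x0:x1],None,fx=f,fy=f,interpolation=cv2.INTER_CUBIC))
if n=='side': print('red',[b for b in blobs(mask(p,0,4),20)[0] if b[0][1]>215])
print(manip.read_state()['tool_pos'],manip.read_state()['ft_force'])
E
python3 look.py side 1 260 500 200 380 3
```

```text
red [((np.float64(397.3), np.float64(267.1)), [393, 261, 10, 12, 97])]
[ 574.56536058 -348.58226387  148.22110432] [-0.29666034  0.91605086 -0.51771489]
```

View pics/side1.png

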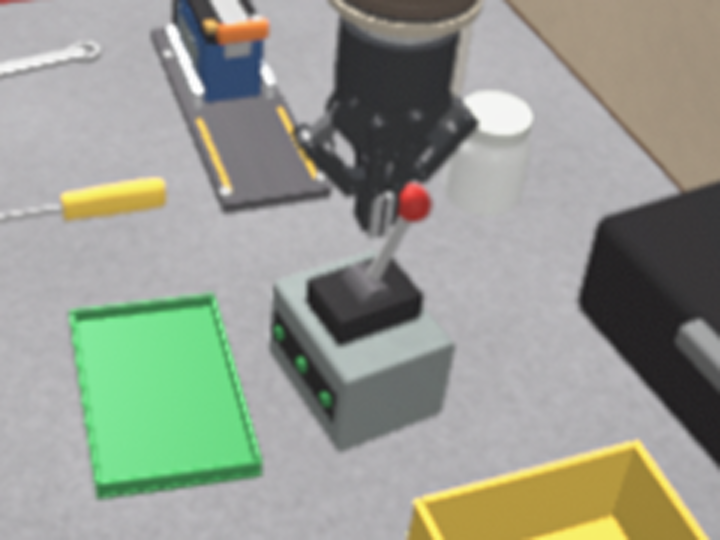

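The lever now leans away, with its ball at (397,267). I'll push on until the stop shows in the force.

Emit:
jog_arm(
  plan="0 6 0 0 0 0;0.5 5 0 0 0 0;0 0 0 0 0 0",
)

```text
time: 2.5
tool_pos: [582.5, -348.4, 148.0]
orientation: [-3.136, -0.001, 1.571]
ft_force: [-17.9, -3.3, 6.5]
finger_gap: 0.1
```

Run:
```python
from h import *
p,_=manip.read_camera('side');b=[b for b in blobs(mask(p,0,4),20)[0] if b[0][1]>215];print(b)
c=manip.get_calibration('side');print(onplane(c,*b[0][0],163),manip.read_state()['ft_force'])
```

```text
[((np.float64(399.7), np.float64(267.5)), [396, 262, 9, 12, 90])]
[ 609.46977563 -346.91999643  163.        ] [-17.64899471  -2.95422581   8.14994075]
```

Lever at the stop: the ball is at the predicted off position and the reaction force is 18 N. Now I'll back off and go to the bar grip.

Emit:
jog_arm(
  plan="0 -20 0 0 0 0;0 0 -40 0 0 0;0 0 -40 0 0 0;46 3 0 0 0 0.04;46 3 0 0 0 0;46 3 0 0 0 0;46 3 0 0 0 0;46 3 0 0 0 0;46 3 0 0 0 0;46 6 0 0 0 0",
  fingers=1,
)

```text
time: 3.55
tool_pos: [600.2, -25.5, 228.7]
orientation: [3.141, 0.0, 1.53]
ft_force: [0.2, -0.7, 0.4]
finger_gap: 85.3
```

```bash
python3 look.py wrist 2 120 520 0 400 1
python3 - <<'E'
from h import *
print(manip.read_state())
E
```

```text
[601.15364741 -19.36246633 228.70934441] [-0.0601476   8.3598114  -0.34616571]
{'time': 3.6, 'q': array([-0.08412563,  0.41443189,  1.71546114,  0.00291761,  1.01076311,
       -0.04703277]), 'dq': array([-0.0767184 , -0.00310461,  0.00717039, -0.00837081, -0.00197585,
       -0.1309026 ]), 'joint_torque': array([-26.9608891 , -87.4578166 , -39.32800412,  -4.47212309,
         0.29491254,  -2.00066306]), 'tool_pos': array([601.15364741, -19.36246633, 228.70934441]), 'orientation': array([ 3.14054280e+00, -2.42668408e-03,  1.53215602e+00]), 'ft_force': array([-0.0601476 ,  8.3598114 , -0.34616571]), 'torque': array([ 0.24455701,  0.04473459, -0.04730745]), 'finger_gap': 85.44922705383948}
```

View pics/wrist2.png

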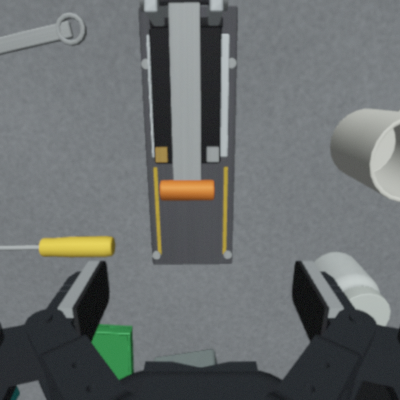

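Emit:
jog_arm(
  plan="-3 -14 0 0 0 0;0 0 0 0 0 0;0 0 0 0 0 0",
)

```text
time: 3.9
tool_pos: [586.4, -29.9, 228.6]
orientation: [3.141, 0.0, 1.53]
ft_force: [-0.1, -0.6, 0.1]
finger_gap: 85.6
```

Run:
```python
from h import *
c=manip.get_calibration('wrist'); p,d=manip.read_camera('wrist'); cv2.imwrite('pics/wrist3.png',p)
s=manip.read_state(); print(s['tool_pos'],s['orientation'])
m=mask(p,6,16); b=[x for x in blobs(m,300)[0] if 200<x[0][0]<450][0]; print(b)
print('grip',onplane(c,*b[0],104))
# orange lower edge gives tangency; yellow lines
y=mask(p,17,30,100,80)
for x in blobs(y,40)[0]: print(x, onplane(c,*x[0],12))
g=cv2.cvtColor(p,cv2.COLOR_BGR2GRAY);
```

```text
[586.61644508 -30.12246347 228.56432545] [3.14081705e+00 3.58917397e-05 1.52998905e+00]
((np.float64(322.7), np.float64(184.2)), [295, 174, 56, 21, 1119])
grip [587.73907014 -22.9343402  104.        ]
((np.float64(296.9), np.float64(148.5)), [291, 141, 13, 16, 206]) [560.20883177  -5.78950793  12.        ]
((np.float64(288.2), np.float64(205.1)), [285, 163, 8, 87, 363]) [545.74636529 -72.35019585  12.        ]
((np.float64(356.3), np.float64(204.4)), [353, 162, 7, 88, 357]) [626.2819729  -74.73679285  12.        ]
((np.float64(207.2), np.float64(242.8)), [169, 233, 76, 21, 1460]) [ 441.3697526  -117.78269961   12.        ]
```

View pics/wrist3.png

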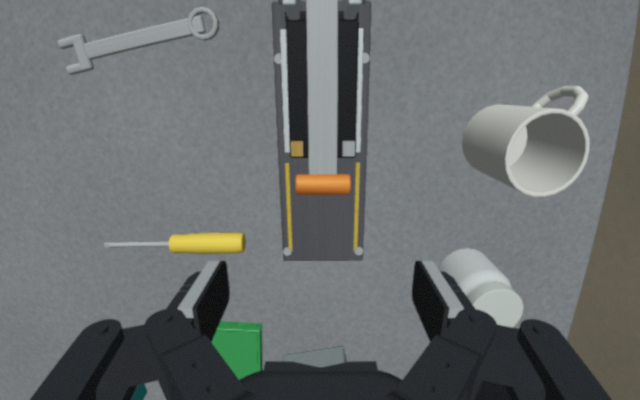

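The wrist view is aligned with the cradle, and the grip's centre is at (323,184), which is world (587.6,-23). Next: descend over the grip's ends and close.

Emit:
jog_arm(
  plan="7 0.5 30 0 0 0;0 0 40 0 0 0;0 0 40 0 0 0;0 0 30 0 0 0;0 0 10 0 0 0;0 0 0 0 0 0;0 0 0 0 0 0",
)

```text
time: 4.65
tool_pos: [587.8, -23.0, 79.4]
orientation: [3.14, 0.0, 1.53]
ft_force: [-0.0, -0.5, 0.3]
finger_gap: 85.3
```

Emit:
jog_arm(
  plan="0 0 0 0 0 0;0 0 0 0 0 0;0 0 0 0 0 0;0 0 0 0 0 0;0 0 0 0 0 0;0 0 0 0 0 0;0 0 0 0 0 0;0 0 0 0 0 0",
  fingers=-1,
)

```text
time: 5.45
tool_pos: [588.8, -22.9, 79.4]
orientation: [3.138, 0.0, 1.531]
ft_force: [6.7, -1.5, 1.3]
finger_gap: 45.1
```

```bash
python3 look.py side 4 260 460 120 280 4
```

```text
red [((np.float64(399.2), np.float64(267.4)), [394, 262, 11, 12, 100])]
[588.75472889 -22.84985697  79.41695124] [ 6.92744186 -0.07388848  1.22038217]
```

View pics/side4.png

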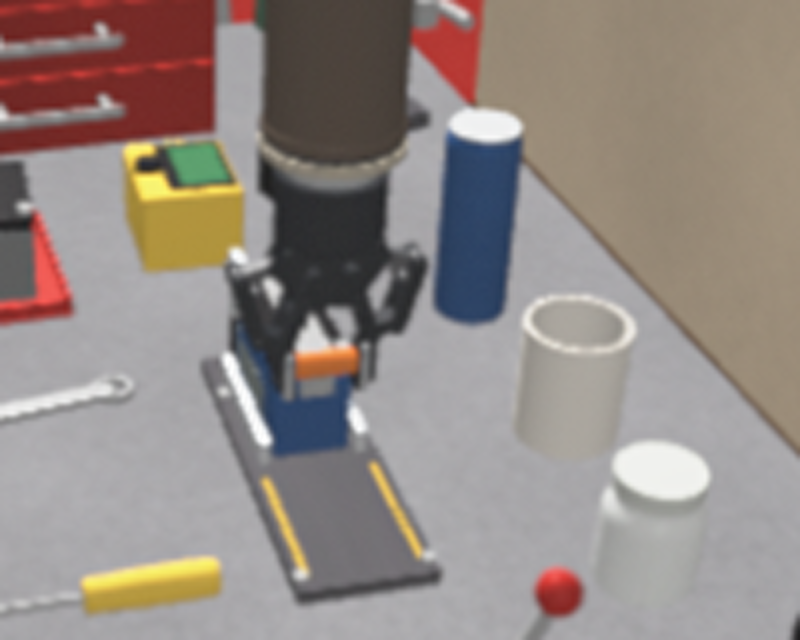

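The side view shows the pads on both ends of the orange grip, at (327,362) in the crop. I'll raise it along the arc.

Emit:
jog_arm(
  plan="0.4 0 -7.5 0 0 0;0.7 0 -7.5 0 0 0;1.1 0 -7.4 0 0 0;1.5 0 -7.4 0 0 0;1.8 0 -7.2 0 0 0;2.2 0 -7.2 0 0 0;2.6 0 -7 0 0 0;2.9 0 -7 0 0 0;3.2 0 -6.8 0 0 0;3.6 0 -6.6 0 0 0",
)

```text
time: 6.5
tool_pos: [589.4, -2.4, 150.8]
orientation: [3.138, -0.0, 1.531]
ft_force: [10.7, 3.8, -10.0]
finger_gap: 44.9
```

Emit:
jog_arm(
  plan="4 0 -6.4 0 0 0;4.2 0 -6.2 0 0 0;4.5 0 -6 0 0 0;4.8 0 -5.7 0 0 0;5.1 0 -5.4 0 0 0;5.3 0 -5.2 0 0 0;0 0 0 0 0 0;0 0 0 0 0 0",
)

```text
time: 7.3
tool_pos: [590.3, 25.4, 185.5]
orientation: [3.138, -0.0, 1.531]
ft_force: [8.4, 1.6, -4.0]
finger_gap: 44.7
```

```bash
python3 look.py side 5 260 460 120 280 4
```

```text
red [((np.float64(399.2), np.float64(267.4)), [394, 262, 11, 12, 100])]
[590.3302148   25.35018845 185.56595078] [ 9.45848582  1.37970632 -5.35566015]
```

View pics/side5.png

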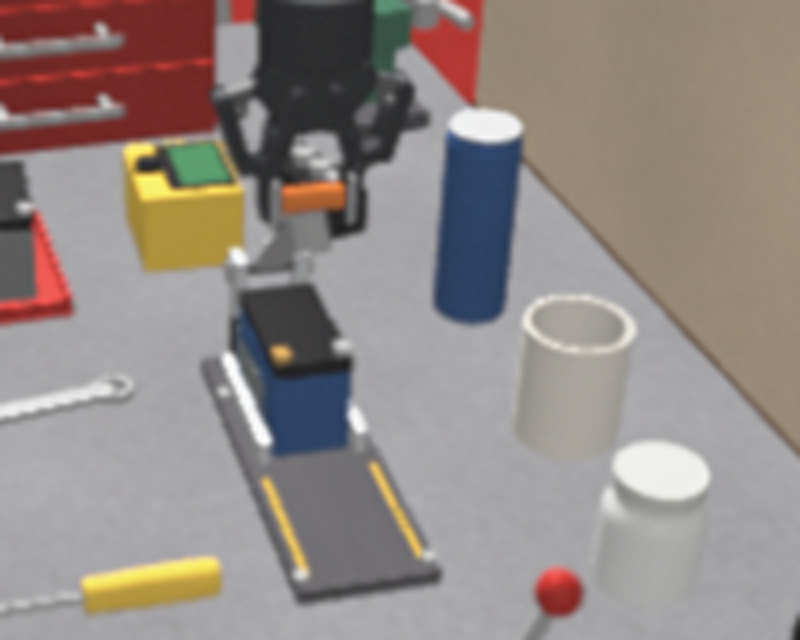

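Emit:
jog_arm(
  plan="2.5 0 -2.5 0 0 0;0 0 0 0 0 0",
)

```text
time: 7.55
tool_pos: [590.2, 26.1, 186.4]
orientation: [3.139, 0.003, 1.532]
ft_force: [14.9, -13.9, -31.3]
finger_gap: 44.7
```

Emit:
jog_arm(
  plan="0 0 0 0 0 0;0 0 0 0 0 0;0 0 0 0 0 0;0 0 0 0 0 0;0 0 0 0 0 0;0 0 0 0 0 0",
  fingers=1,
)

```text
time: 8.15
tool_pos: [588.8, 27.7, 187.5]
orientation: [3.141, -0.0, 1.531]
ft_force: [0.2, -0.4, -0.1]
finger_gap: 85.4
```

The bar is at its stop: about 34 N of reaction, and the grip didn't move when released. Now I'll retract and tilt the tool so it can reach the battery's front end from below the bar.

Emit:
jog_arm(
  plan="0 0 -40 0 0 0;0 0 -40 0 0 0;-45 0 0 0 0 0;-45 0 0 0 0 0;-45 0 0 0 0 0;0 0 0 0 0.13 0;0 0 0 0 0.13 0;0 0 0 0 0.13 0;0 0 0 0 0.13 0;0 0 0 0 0 0",
)

```text
time: 9.15
tool_pos: [582.9, -109.6, 265.6]
orientation: [-3.139, -0.524, 1.525]
ft_force: [-0.4, 0.1, -0.4]
finger_gap: 85.3
```

Emit:
jog_arm(
  plan="0 0 0 0 0.14 0;0 0 0 0 0.14 0;0 0 0 0 0 0;0 0 0 0 0 0",
)

```text
time: 9.55
tool_pos: [583.3, -107.2, 266.5]
orientation: [-3.139, -0.796, 1.528]
ft_force: [0.0, 0.2, -0.4]
finger_gap: 85.4
```

```bash
python3 - <<'E'
from h import *
s=manip.read_state(); print(s['q'],s['tool_pos'],s['orientation'])
M=R.from_euler('xyz',s['orientation']); print(M.as_matrix().round(3))
f=np.array([.04,.999,0]); O=np.array([590.6,52.5,0])
a=M.apply([0,0,1]); G=O-48*f+[0,0,66]; T=G+24*a; st=T-100*a
print('target',T,'start',st,'move tool',M.inv().apply(st-s['tool_pos']))
E
python3 look.py side 6 200 500 100 300 2;python3 look.py wrist 6 0 640 0 400 1
```

```text
[-0.62077858  0.60190803  1.58304031  0.64174246  1.48880052 -0.81355306] [ 583.2531737  -107.21434981  266.5349879 ] [-3.13850041 -0.7958559   1.52834835]
[[ 0.03   0.999  0.027]
 [ 0.699 -0.04   0.714]
 [ 0.714 -0.002 -0.7  ]]
target [589.33349092  21.68272673  49.20791587] start [586.61061208 -49.71196798 119.17493309] move tool [-64.98692683   1.36034484 144.24850386]
red [((np.float64(399.2), np.float64(267.4)), [394, 262, 11, 12, 100])]
[ 583.51899681 -106.71350314  267.36012395] [0.46099146 0.19897481 1.37857988]
[ 583.6439611  -106.40018617  267.93494642] [-0.11664858  0.05502987  0.53699576]
```

View pics/side6.png

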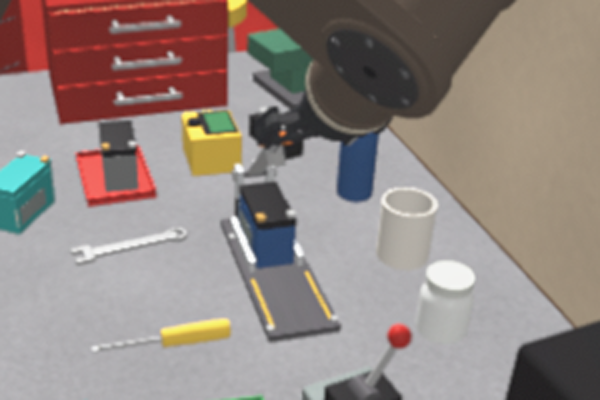

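View pics/wrist6.png

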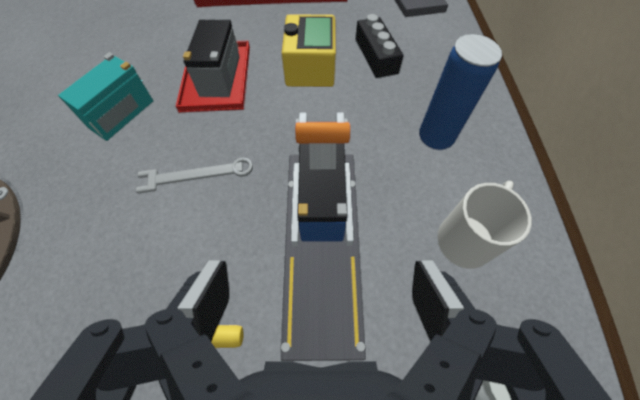

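The side view shows the bar raised and clear of the tilted tool. In the wrist view the battery terminals are at (303,209) and (341,209), midway between the fingers.

Run:
```python
from h import *
c=manip.get_calibration('wrist')
for uv in [(303.5,209),(341,209)]: print(onplane(c,*uv,98))
for uv in [(301,237),(345,237)]: print(onplane(c,*uv,14))
```

```text
[568.0196423    8.39106674  98.        ]
[610.3738736    6.77950434  98.        ]
[560.76586567   6.88795315  14.        ]
[620.55154925   4.60247044  14.        ]
```

Emit:
jog_arm(
  plan="-16 0.4 36 0 0 0;-16 0.4 36 0 0 0;-16 0.4 36 0 0 0;-17 0.2 36 0 0 0;0 0 0 0 0 0;0 0 0 0 0 0",
)

```text
time: 10.25
tool_pos: [587.5, -48.7, 121.6]
orientation: [3.141, -0.799, 1.533]
ft_force: [-0.3, -0.5, 0.1]
finger_gap: 85.4
```

```bash
python3 look.py wrist 7 0 640 0 400 1; python3 look.py side 7 200 500 100 300 2
```

```text
[588.06496792 -49.44169299 122.31345654] [-0.25677248 -0.88355022  0.03293951]
red [((np.float64(399.2), np.float64(267.5)), [394, 262, 11, 12, 99])]
[588.28283726 -49.8965944  122.50101991] [ 0.7524182  -0.54881485 -0.36670602]
```

View pics/wrist7.png

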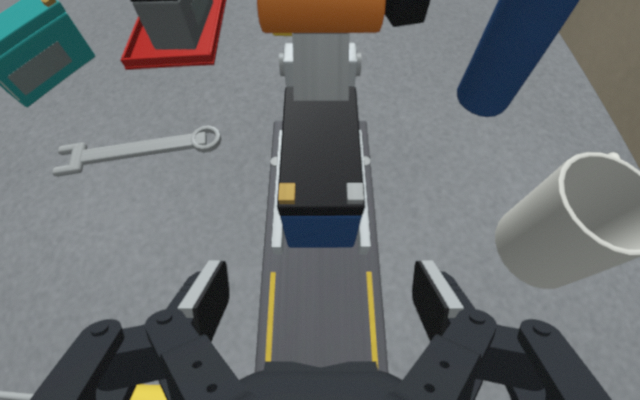

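View pics/side7.png

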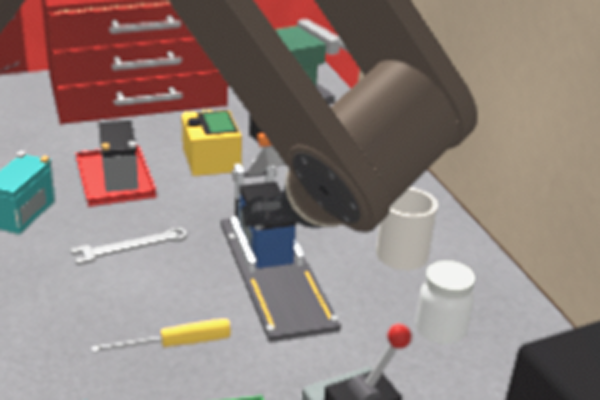

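Run:
```python
from h import *
c=manip.get_calibration('wrist')
for uv in [(287,192),(354,192)]: print(onplane(c,*uv,98))
for uv in [(279,211),(362,211)]: print('fronttop',onplane(c,*uv,92))
s=manip.read_state()
M=R.from_euler('xyz',s['orientation']); 
f=np.array([.04,.999,0]); O=np.array([590.6,52.5,0])
a=M.apply([0,0,1]); T=O-46*f+[0,0,66]+24*a
print(s['tool_pos'],T,'move tool',M.inv().apply(T-s['tool_pos']))
```

```text
[567.83469901   7.28513175  98.        ]
[611.29448549   5.65843199  98.        ]
fronttop [562.19212426  -3.30199396  92.        ]
fronttop [616.13826042  -5.33399541  92.        ]
[588.28283726 -49.8965944  122.50101991] [589.48569089  23.71154984  49.2423966 ] move tool [ -1.0506467   -1.9115724  103.83483845]
```

Emit:
jog_arm(
  plan="-1 -0.9 35 0 0 0;0 -0.8 35 0 0 0;0 0 23 0 0 0;0 0 10 0 0 0;0 0 0 0 0 0;0 0 0 0 0 0",
)

```text
time: 10.95
tool_pos: [589.4, 22.9, 49.1]
orientation: [3.139, -0.799, 1.533]
ft_force: [-0.5, -0.4, 0.0]
finger_gap: 85.2
```

```bash
python3 look.py wrist 8 0 640 0 400 1; python3 look.py scene 8 220 400 140 280 4
```

```text
[589.4097876   22.6637199   49.08911224] [ 0.09095703 -0.00301949  0.4092701 ]
[589.3162028   22.64860381  48.95786147] [ 0.51413717  0.42030951 -0.51427924]
```

View pics/wrist8.png

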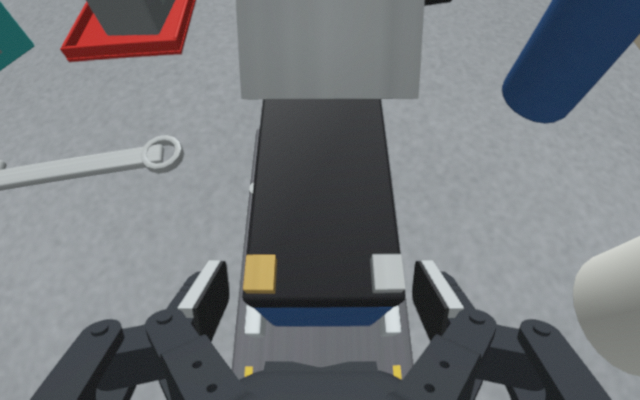

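View pics/scene8.png

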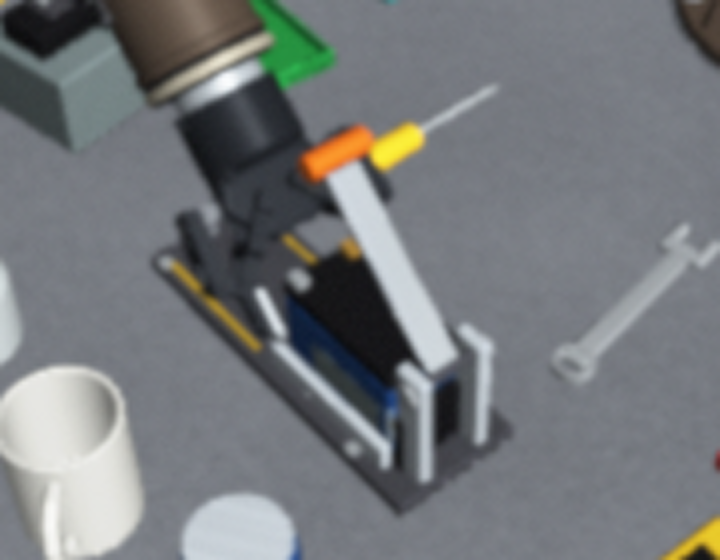

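Battery's front end is centred between the open fingers, with terminals at (260,273) and (387,272). Closing now.

Emit:
jog_arm(
  plan="0 0 0 0 0 0;0 0 0 0 0 0;0 0 0 0 0 0;0 0 0 0 0 0;0 0 0 0 0 0;0 0 0 0 0 0",
  fingers=-1,
)

```text
time: 11.65
tool_pos: [588.9, 23.2, 48.5]
orientation: [3.14, -0.8, 1.531]
ft_force: [-1.8, -6.0, 8.3]
finger_gap: 57.6
```

```bash
python3 look.py scene 9 220 400 140 280 4;python3 look.py wrist 9 0 640 0 400 1
```

```text
[588.94469518  23.18205185  48.52213914] [-1.0676127  -6.26005243  8.25586978]
[588.94799465  23.14334207  48.5080053 ] [-1.51871408 -7.02268582  8.39835503]
```

View pics/wrist9.png

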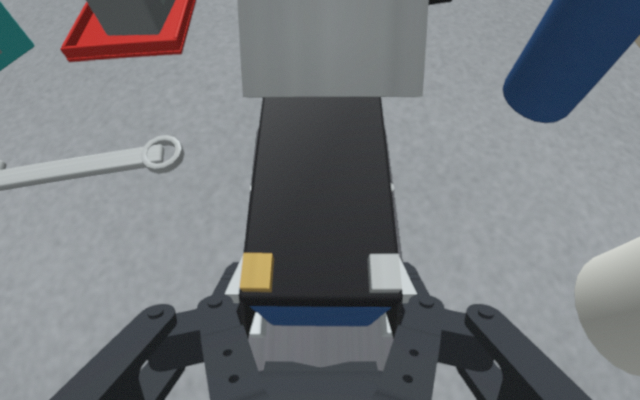

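Emit:
jog_arm(
  plan="-4.2 0 -4.4 0 0 0;-7 0 -7.2 0 0 0;-8.7 0 -8.95 0 0 0;-8.7 0 -8.95 0 0 0;0 0 0 0 0 0",
)

```text
time: 12.25
tool_pos: [586.6, -18.5, 48.5]
orientation: [3.141, -0.801, 1.531]
ft_force: [-7.5, -12.3, 16.5]
finger_gap: 57.2
```

```bash
python3 look.py wrist 10 0 640 0 400 1;python3 look.py side 10 200 500 100 300 2
```

```text
[586.60055516 -18.50093777  48.5122648 ] [ -7.57719664 -10.98423412  14.33118146]
red [((np.float64(399.2), np.float64(267.4)), [394, 262, 11, 12, 100])]
[586.63406885 -18.4619026   48.51803037] [ -6.66588064 -10.65695771  13.74713181]
```

View pics/wrist10.png

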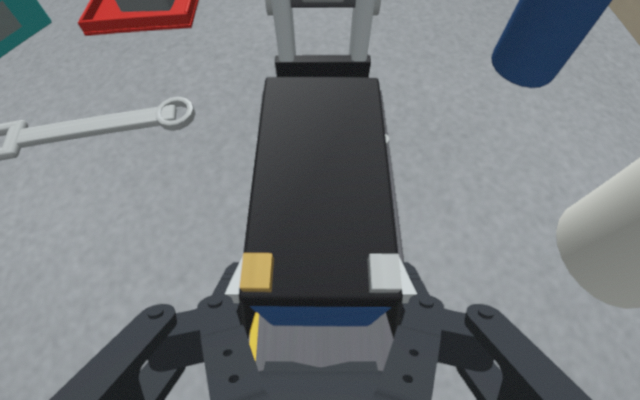

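Emit:
jog_arm(
  plan="-8 0 -9 0 0 0;-8.7 0 -8.95 0 0 0;-8.7 0 -8.95 0 0 0;-8.7 0 -8.95 0 0 0;-8.7 0 -8.95 0 0 0;-8.7 0 -8.95 0 0 0;-6 0 -6.2 0 0 0;0 0 0 0 0 0;0 0 0 0 0 0",
)

```text
time: 13.25
tool_pos: [583.5, -102.2, 48.5]
orientation: [3.14, -0.799, 1.531]
ft_force: [-4.0, -8.5, 6.3]
finger_gap: 57.7
```

```bash
python3 look.py wrist 11 0 640 0 400 1;python3 look.py side 11 200 500 100 300 2
```

```text
[ 583.58286138 -102.11259013   48.52104346] [-3.44761786 -8.46144466  7.63765526]
red [((np.float64(399.2), np.float64(267.6)), [394, 262, 11, 12, 98])]
[ 583.61203741 -102.07868904   48.51732748] [-3.36155965 -7.26085308  6.75577755]
```

View pics/side11.png

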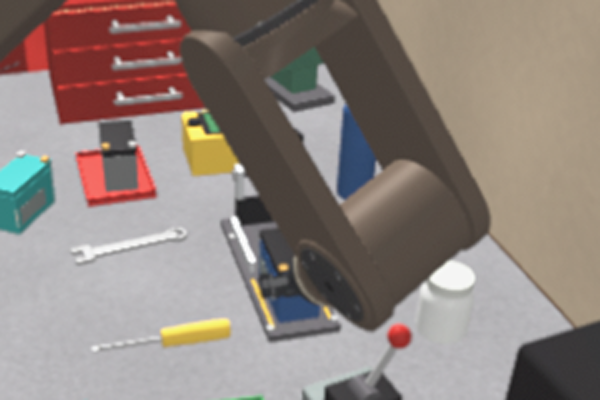

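Battery slid 125 mm and standing on the deck's front. I'll release, rise straight up and untilt.

Emit:
jog_arm(
  plan="0 0 0 0 0 0;0 0 0 0 0 0;0 0 0 0 0 0;0 0 0 0 0 0;0 0 0 0 0 0;28 0 -28 0 0 0;28 0 -28 0 0 0;28 0 -28 0 0 0;28 0 -28 0 0 0;0 0 0 0 0 0",
  fingers=1,
)

```text
time: 14.35
tool_pos: [585.1, -103.3, 211.6]
orientation: [3.133, -0.797, 1.537]
ft_force: [0.4, -0.7, -0.2]
finger_gap: 85.6
```

Emit:
jog_arm(
  plan="0 0 0 0 -0.14 0;0 0 0 0 -0.14 0;0 0 0 0 -0.13 0;0 0 0 0 -0.13 0;0 0 0 0 -0.13 0;0 0 0 0 -0.13 0;0 0 0 0 0 0;0 0 0 0 0 0;0 0 0 0 0 0",
)

```text
time: 15.25
tool_pos: [583.1, -102.9, 206.3]
orientation: [-3.141, -0.003, 1.53]
ft_force: [-0.9, -0.0, 0.4]
finger_gap: 85.4
```

```bash
python3 look.py wrist 12 0 640 0 400 1;python3 look.py side 12 200 500 100 300 2
```

```text
[ 583.07472552 -103.32877147  206.28749009] [ 0.22607157 -0.39859092  0.43101336]
red [((np.float64(399.2), np.float64(267.4)), [394, 262, 11, 12, 100])]
[ 583.08054603 -103.58409482  206.30694967] [-0.5022445  -0.0604781   0.39840796]
```

View pics/wrist12.png

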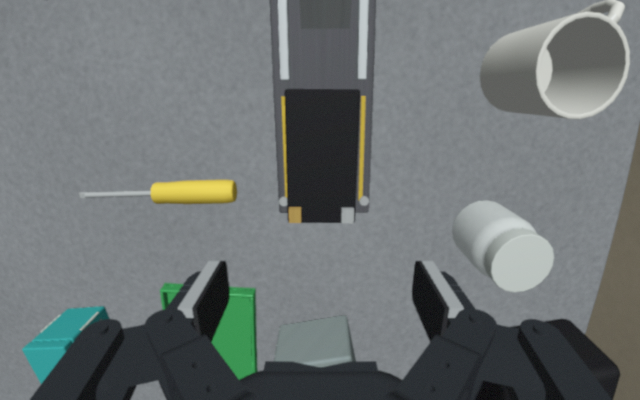

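View pics/side12.png

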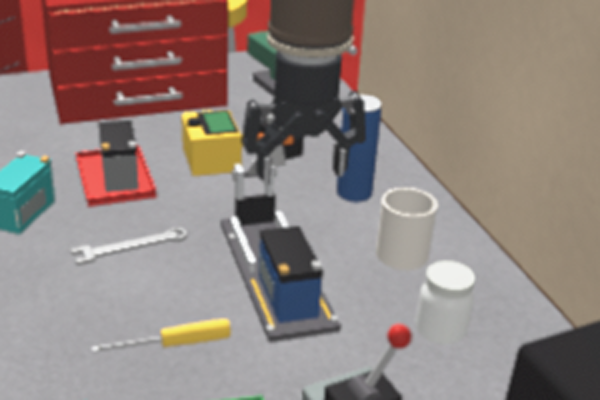

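The battery stands straight on the deck front, with its top spanning (286,89)–(355,222) in the wrist view. I'll measure its centre.

Run:
```python
from h import *
c=manip.get_calibration('wrist'); s=manip.read_state()
q=[onplane(c,*uv,92) for uv in [(286.5,89),(360,89),(289,222),(355,222)]]
for a in q: print(a)
ce=np.mean(q,0); print('centre',ce,'yaw',np.arctan2(*(q[0]+q[1]-q[2]-q[3])[1::-1]))
f=np.array([.04,.999]);print('cradle x',(ce[:2]-[590.6,51.5])@f)
M=R.from_euler('xyz',s['orientation']); T=ce.copy(); T[2]=40; print(s['tool_pos'],'move tool',M.inv().apply(T-s['tool_pos']))
```

```text
[559.61650107 -16.98278788  92.        ]
[615.73354778 -19.29429927  92.        ]
[ 553.88608432 -126.08560128   92.        ]
[ 610.81607851 -128.43888192   92.        ]
centre [585.01305292 -72.70039259  92.        ] yaw 1.5220468345847906
cradle x -124.29967007945328
[ 583.08054603 -103.58409482  206.30694967] move tool [ 30.63893151   0.78675951 166.36158223]
```

Emit:
jog_arm(
  plan="0 0 0 0 0.15 0;0 0 0 0 0.15 0;36.3 0.7 11.2 0 0 0;-11.8 0 38 0 0 0;-11.8 0 38 0 0 0;-8.8 0 28.5 0 0 0;0 0 0 0 0 0;0 0 0 0 0 0",
)

```text
time: 16.15
tool_pos: [585.6, -65.3, 97.6]
orientation: [-3.141, -0.301, 1.529]
ft_force: [0.7, -0.7, -0.2]
finger_gap: 85.2
```

```bash
python3 look.py wrist 13 0 640 0 400 1;python3 look.py side 13 200 500 100 300 2
```

```text
[586.28057431 -65.39449003  98.53677952] [ 0.09981934  0.66635396 -0.31943121]
red [((np.float64(399.2), np.float64(267.4)), [394, 262, 11, 12, 100])]
[586.58253109 -65.35436149  98.99689085] [ 0.73311173 -0.17981082 -0.00290562]
```

View pics/wrist13.png

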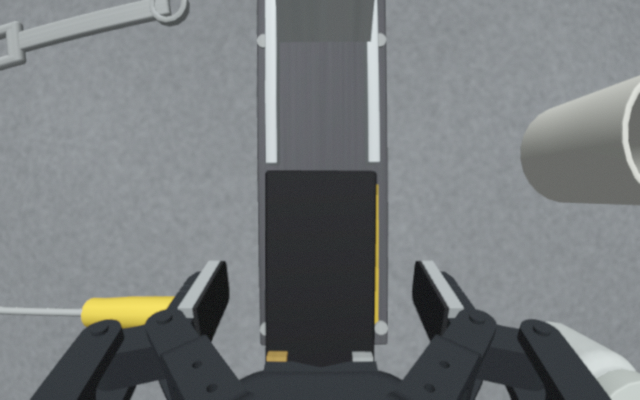

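View pics/side13.png

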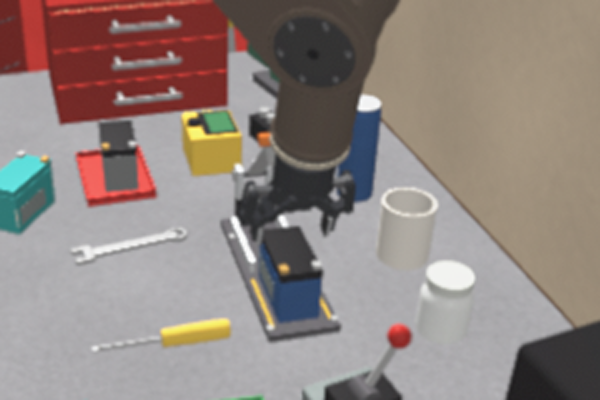

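Emit:
jog_arm(
  plan="-7.7 -0.5 25 0 0 0;-7.7 -0.5 24.5 0 0 0;0 0 0 0 0 0;0 0 0 0 0 0",
)

```text
time: 16.65
tool_pos: [585.2, -64.8, 47.0]
orientation: [3.141, -0.3, 1.531]
ft_force: [0.2, -0.6, 0.5]
finger_gap: 85.4
```

Emit:
jog_arm(
  plan="0 0 0 0 0 0;0 0 0 0 0 0;0 0 0 0 0 0;0 0 0 0 0 0;0 0 0 0 0 0;0 0 0 0 0 0",
  fingers=-1,
)

```text
time: 17.25
tool_pos: [585.5, -65.0, 47.2]
orientation: [3.139, -0.3, 1.531]
ft_force: [-2.0, -2.1, 13.4]
finger_gap: 57.6
```

```bash
python3 look.py wrist 14 0 640 0 400 1;python3 look.py side 14 200 500 100 300 2
```

```text
[585.46869922 -64.97839315  47.2347843 ] [-2.29265031 -3.19373684 12.12357644]
red [((np.float64(399.2), np.float64(267.4)), [394, 262, 11, 12, 100])]
[585.43814469 -64.96678668  47.21598893] [-3.1729646  -2.37544649 12.87551132]
```

View pics/wrist14.png

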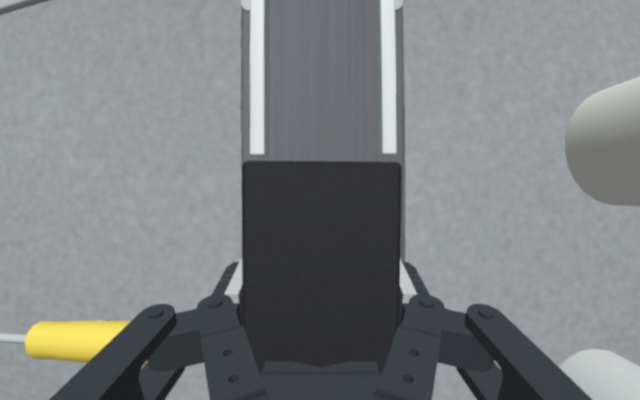

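View pics/side14.png

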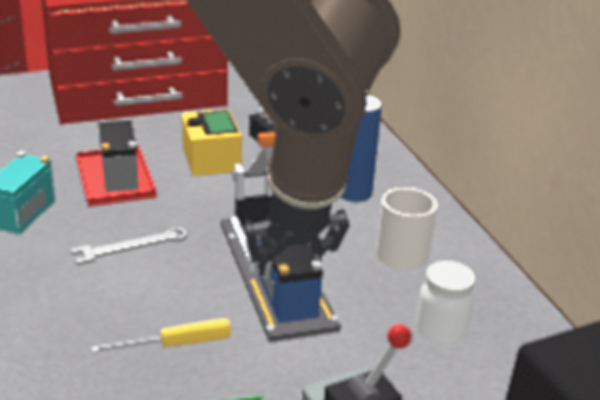

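Emit:
jog_arm(
  plan="3 0 -9.6 0 0 0;6 0 -19 0 0 0;6 0 -19 0 0 0;6 0 -19 0 0 0;6 0 -19 0 0 0;0 0 0 0 0 0;0 0 0 0 0 0",
)

```text
time: 18.05
tool_pos: [584.6, -64.2, 135.5]
orientation: [3.141, -0.3, 1.531]
ft_force: [-1.1, 0.7, -7.8]
finger_gap: 57.1
```

```bash
python3 look.py side 15 200 500 100 300 2
python3 - <<'E'
from h import *
p=cv2.imread('pics/side0.png'); c=manip.get_calibration('side')
h=cv2.cvtColor(p,cv2.COLOR_BGR2HSV); m=cv2.inRange(h,(45,80,30),(80,255,255))
l=blobs(m)[1]; m=(l==l[332,314]).astype(np.uint8)*255
cn=max(cv2.findContours(m,0,1)[0],key=cv2.contourArea)
for e in (2,3,4):
    ap=cv2.approxPolyDP(cn,e,True)[:,0]; print(e,ap.tolist())
# rectify onto plane z=16 pts
hull=cv2.convexHull(cn)[:,0]
W=np.array([onplane(c,*a,16)[:2] for a in cn[:,0]],np.float32); print(cv2.minAreaRect(W))
W=np.array([onplane(c,*a,8)[:2] for a in cn[:,0]],np.float32); print(cv2.minAreaRect(W))
cv2.imwrite('pics/tray.png',cv2.resize(p[285:380,270:360],None,fx=6,fy=6,interpolation=cv2.INTER_NEAREST))
E
```

```text
red [((np.float64(399.2), np.float64(267.4)), [394, 262, 11, 12, 100])]
[584.14125139 -64.04555647 134.86156475] [ 0.50366998 -0.02281556 -6.14518231]
2 [[330, 298], [283, 304], [293, 365], [346, 357]]
3 [[330, 298], [283, 304], [293, 365], [346, 357]]
4 [[330, 298], [283, 304], [293, 365], [346, 357]]
((428.1253662109375, -333.0494384765625), (177.0818328857422, 116.09619140625), 84.62224578857422)
((429.9729309082031, -326.2762451171875), (179.05282592773438, 117.38838958740234), 84.62228393554688)
```

View pics/tray.png

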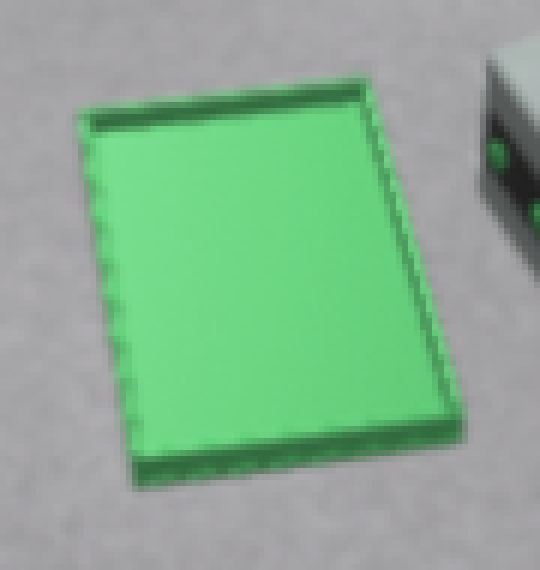

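View pics/side15.png

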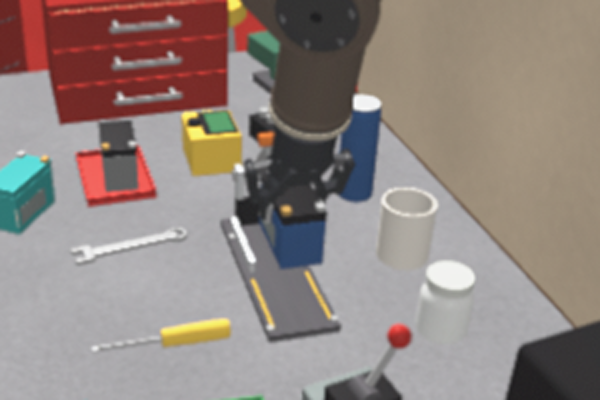

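The battery is lifted and upright on the side view at (298,225). The tray rim corners are readable, so I'll convert them to positions.

Run:
```python
from h import *
c=manip.get_calibration('side')
q=[onplane(c,270+u/6-.5,285+v/6-.5,16) for u,v in [(78,112),(370,78),(465,415),(132,455)]]
print(np.round(q,1),np.mean(q,0))
a=(q[0]+q[1]-q[2]-q[3])/2; print(np.linalg.norm(a),np.arctan2(a[1],a[0]),np.linalg.norm(q[0]-q[1]))
s=manip.read_state(); print(s['tool_pos'],s['orientation'])
```

```text
[[ 379.1 -240.1   16. ]
 [ 494.6 -251.3   16. ]
 [ 478.4 -416.3   16. ]
 [ 364.1 -402.9   16. ]] [ 429.03157742 -327.65148746   16.        ]
164.63648383029823 1.4759427869376376 116.02171262276102
[584.14125139 -64.04555647 134.86156475] [-3.14104574 -0.29997109  1.53079706]
```

Emit:
jog_arm(
  plan="-20 -18 -6 0 0 0;-31 -18 -9.7 0 0 0;-31 -18 -9.7 0 0 0;-31 -18 -9.7 0 0 0;-31 -18 -9.7 0 0 0;-31 -18 -9.7 0 0 0;-31 -18 -9.7 -0.021 0 0.053;-20 -18 -6 0 0 0;0 0 0 0 0 0;0 0 0 0 0 0",
)

```text
time: 19.1
tool_pos: [429.4, -293.8, 134.6]
orientation: [3.138, -0.301, 1.473]
ft_force: [0.2, 0.0, -6.2]
finger_gap: 57.3
```

```bash
python3 look.py wrist 16 0 640 0 400 1;python3 look.py side 16 200 500 200 400 2; python3 look.py scene 16 180 400 60 220 3
```

```text
[ 429.8730807  -293.31768551  134.76754158] [ 0.52846887 -0.59787019 -6.27927435]
red [((np.float64(399.2), np.float64(267.6)), [394, 262, 11, 12, 98])]
[ 430.17991651 -293.05595011  134.9372743 ] [ 0.5554798   0.22376439 -7.47400451]
[ 430.36261257 -292.96982777  135.06651344] [-0.47687526 -0.37979436 -5.62279116]
```

View pics/wrist16.png

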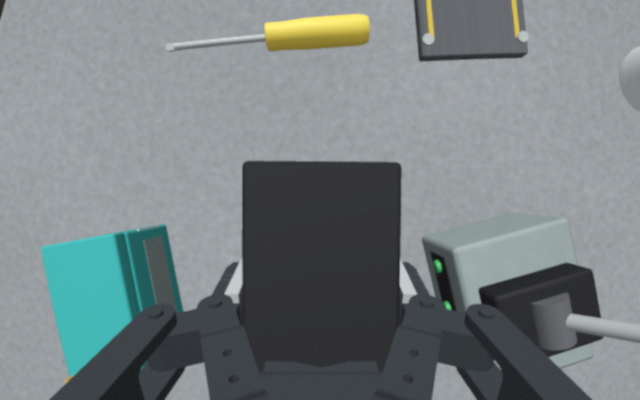

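View pics/side16.png

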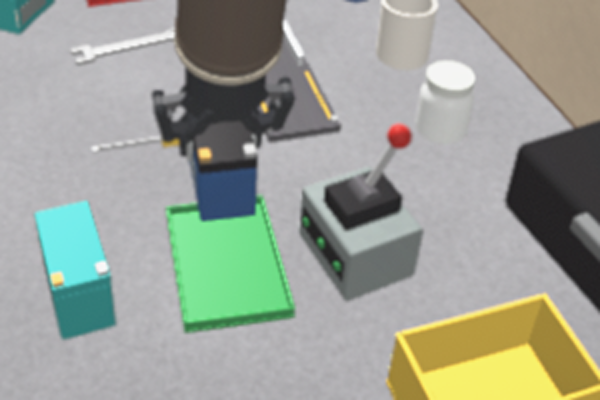

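The battery hangs upright at about (429,-300), just short of the tray. I'll centre it and go partway down.

Emit:
jog_arm(
  plan="-27.3 2 -8.5 0 0 0;-6 0 19 0 0 0;-6 0 19 0 0 0;-6 0 19 0 0 0;-4.2 0 14.6 0 0 0;0 0 0 0 0 0;0 0 0 0 0 0",
)

```text
time: 19.95
tool_pos: [429.9, -322.1, 60.7]
orientation: [3.137, -0.301, 1.476]
ft_force: [0.2, -0.6, -5.5]
finger_gap: 57.1
```

```bash
python3 look.py side 17 250 400 240 390 4; python3 look.py scene 17 180 400 60 220 3
```

```text
red [((np.float64(399.2), np.float64(267.6)), [394, 262, 11, 12, 98])]
[ 430.13623869 -322.50474625   61.2130001 ] [ 0.6107751   0.20361895 -6.05656258]
[ 430.18383988 -322.67968135   61.40166181] [ 0.17351884  0.11063848 -5.613008  ]
```

View pics/side17.png

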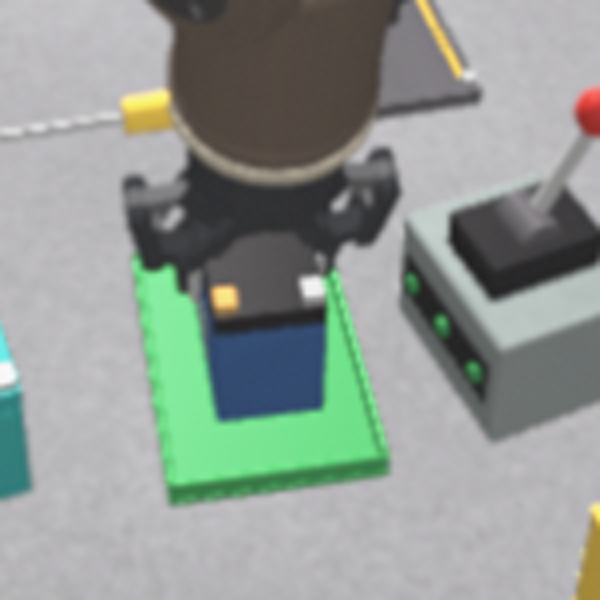

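View pics/scene17.png

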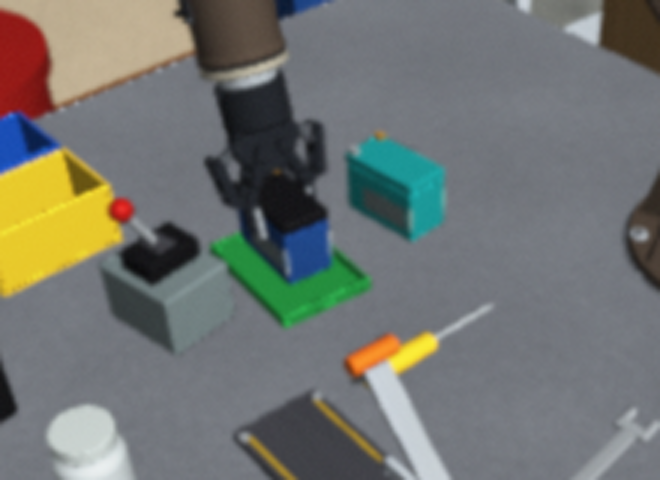

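Run:
```python
from h import *
c=manip.get_calibration('side')
r=lambda u,v,z:onplane(c,250+u/4-.4,240+v/4-.4,z)
a,b=r(218,419,26),r(323,407,26); print(a,b)
q=[r(135,258,16),r(387,460,16),r(168,485,16)]; print(q)
n=(q[1]+q[2])/2; f=np.array([.095,.9955,0]); print('tray near edge mid',n,'centre',n+84*f,'battery centre',(a+b)/2+55*f)
```

```text
[ 396.8477377  -377.69142485   26.        ] [ 451.87638805 -384.25119371   26.        ]
[array([ 380.40132771, -243.53543081,   16.        ]), array([ 476.34692731, -418.20448411,   16.        ]), array([ 363.98599283, -404.1834197 ,   16.        ])]
tray near edge mid [ 420.16646007 -411.1939519    16.        ] centre [ 428.14646007 -327.5719519    16.        ] battery centre [ 429.58706287 -326.21880928   26.        ]
```

Battery centre is within 2 mm of the tray centre along each side. I'll lower it gently.

Emit:
jog_arm(
  plan="-1.5 0 4.8 0 0 0;-1.5 0 4.8 0 0 0;-1.2 0 3.8 0 0 0;-0.9 0 2.9 0 0 0;0 0 0 0 0 0;0 0 0 0 0 0",
)

```text
time: 20.65
tool_pos: [429.7, -322.5, 43.5]
orientation: [3.137, -0.3, 1.475]
ft_force: [-0.2, 0.4, -6.2]
finger_gap: 57.1
```

Emit:
jog_arm(
  plan="-0.6 0 1.9 0 0 0;-0.4 0 1.4 0 0 0;-0.3 0 1 0 0 0;0 0 0 0 0 0",
)

```text
time: 21.05
tool_pos: [429.8, -322.4, 39.3]
orientation: [3.137, -0.3, 1.475]
ft_force: [-0.1, 0.2, 1.3]
finger_gap: 57.4
```

Contact at the predicted height: the force changed from -6 to +1 N. Releasing.

Emit:
jog_arm(
  plan="-0.1 0 0.5 0 0 0;0 0 0 0 0 0;0 0 0 0 0 0;0 0 0 0 0 0;0 0 0 0 0 0;0 0 0 0 0 0",
  fingers=1,
)

```text
time: 21.65
tool_pos: [429.8, -322.4, 38.6]
orientation: [3.137, -0.3, 1.475]
ft_force: [0.1, -1.0, -0.1]
finger_gap: 85.2
```

Emit:
jog_arm(
  plan="6 0 -19 0 0 0;9 0 -29 0 0 0;12 0 -38 0 0 0;12 0 -38 0 0 0;12 0 -38 0 -0.15 0;0 0 0 0 -0.15 0;0 0 0 0 0 0;0 0 0 0 0 0",
)

```text
time: 22.45
tool_pos: [429.3, -320.4, 208.6]
orientation: [3.137, -0.002, 1.476]
ft_force: [-0.7, -0.3, -0.3]
finger_gap: 85.2
```

```bash
python3 look.py side 18 200 500 160 390 2; python3 look.py wrist 18 0 640 0 400 1; python3 -c "
from h import *
print(manip.read_state()['orientation'])"
```

```text
red [((np.float64(399.2), np.float64(267.4)), [394, 262, 11, 12, 100])]
[ 429.08283569 -321.11042087  208.08365316] [-0.30757087  0.25205136  0.29374727]
[ 428.9057105  -321.64645447  207.71540523] [ 0.356509   -0.6021782  -0.37695338]
[ 3.13827584e+00 -2.90261280e-03  1.47382238e+00]
```

View pics/side18.png

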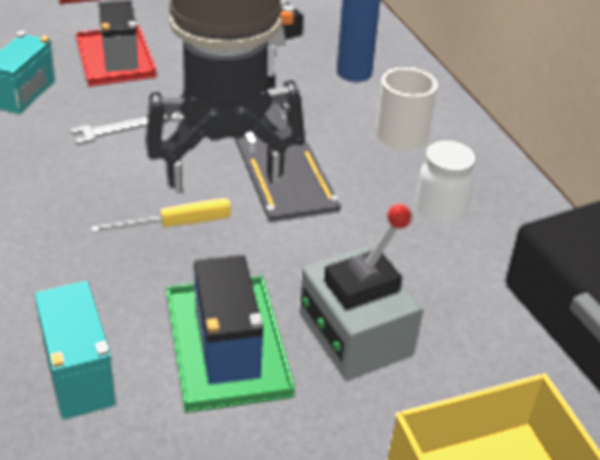

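View pics/wrist18.png

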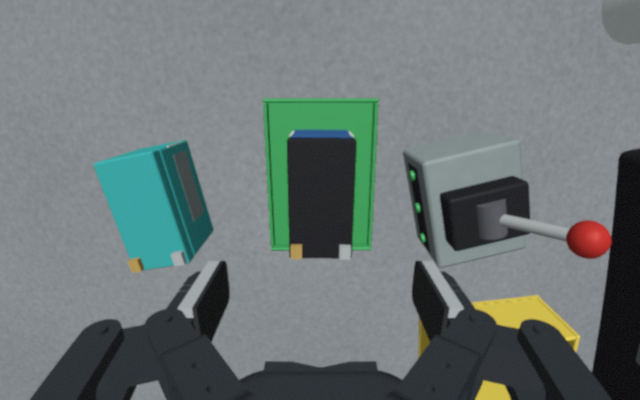

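Run:
```python
from h import *
c=manip.get_calibration('wrist')
t=[onplane(c,*a,16) for a in [(264,99),(378,99),(371,249),(272,249)]]
b=[onplane(c,*a,84) for a in [(288,137),(355,137),(351,258),(291,258)]]
ct,cb=np.mean(t,0),np.mean(b,0); print(ct,cb)
d=lambda q:np.arctan2(*((q[0]+q[1]-q[2]-q[3])[1::-1])); print(d(t),d(b))
```

```text
[ 428.93879464 -327.22256005   16.        ] [ 428.22949897 -329.46133553   84.        ]
1.4782520337690908 1.4710792920424955
```

Emit:
jog_arm(
  plan="20 7 -26 0 0 0;40 14 -26 0 0 0;43 15 0 0 0 0;43 15 0 0 0 0;43 15 0 0 0 0;43 15 0 0 0 0;43 15 0 0 0 0;43 15 0 0 0 -0.057;20 7 0 0 0 0;0 0 0 0 0 0",
)

```text
time: 23.55
tool_pos: [578.9, 5.6, 259.5]
orientation: [3.14, -0.002, 1.532]
ft_force: [0.4, -1.2, 0.1]
finger_gap: 85.2
```

```bash
python3 - <<'E'
from h import *
s=manip.read_state();M=R.from_euler('xyz',s['orientation']);print(s['tool_pos'],s['orientation'],M.inv().apply(np.array([588.8,27.3,187])-s['tool_pos']))
E
python3 look.py wrist 19 0 640 0 400 1;python3 look.py side 19 260 460 120 280 4
```

```text
[578.86424833   5.63357727 259.4835406 ] [ 3.13994638e+00 -1.75922391e-03  1.53245790e+00] [21.9037806   8.97859388 72.53706598]
[578.17725071   4.17649717 259.53726757] [-0.49380769 -0.36924244 -0.35468067]
red [((np.float64(399.2), np.float64(267.4)), [394, 262, 11, 12, 100])]
[577.79564515   3.32266141 259.71138596] [ 0.86817581 -0.76897466 -0.24188278]
```

View pics/wrist19.png

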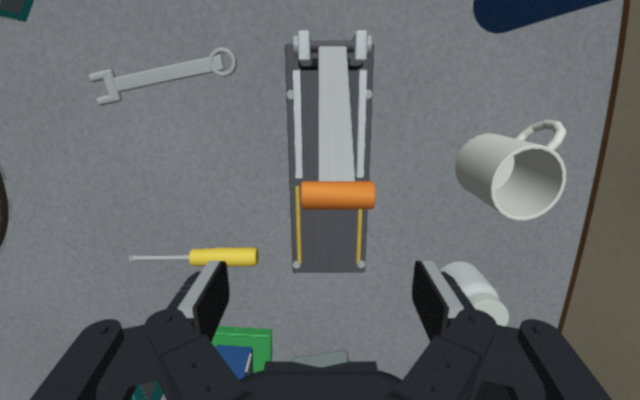

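View pics/side19.png

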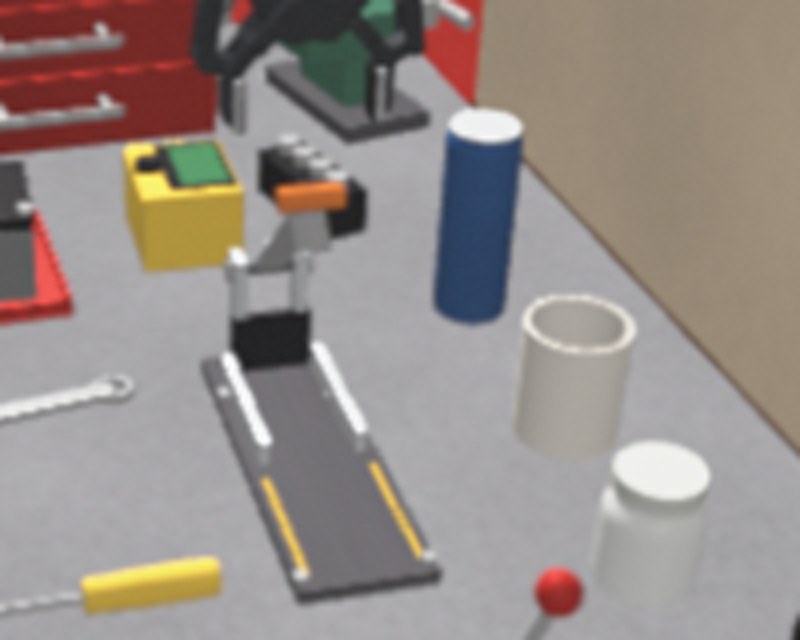

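The battery is within 2 mm and 0.01 rad of the tray's centre. The bar is still up, with the grip at (338,195) in the wrist view. Regripping its ends.

Emit:
jog_arm(
  plan="24.4 10 0 0 0 0;0 0 0 0 0 0;0 0 0 0 0 0;0 0 0 0 0 0",
)

```text
time: 24.05
tool_pos: [588.5, 26.6, 260.7]
orientation: [3.138, 0.0, 1.53]
ft_force: [0.8, -0.0, -0.1]
finger_gap: 85.4
```

Run:
```python
from h import *
c=manip.get_calibration('wrist');p,_=manip.read_camera('wrist');s=manip.read_state();print(s['tool_pos'])
b=[x for x in blobs(mask(p,6,16),300)[0] if 200<x[0][0]<450];print(b, [onplane(c,*x[0],210) for x in b])
```

```text
[588.51222337  26.74403825 260.79449749]
[((np.float64(323.0), np.float64(225.2)), [287, 212, 73, 27, 1888])] [array([589.26400247,  26.2802828 , 210.        ])]
```

Emit:
jog_arm(
  plan="-0.5 0.5 30 0 0 0;0 0 30 0 0 0;0 0 13.5 0 0 0;0 0 0 0 0 0;0 0 0 0 0 0",
)

```text
time: 24.6
tool_pos: [590.0, 27.1, 188.2]
orientation: [3.137, 0.0, 1.531]
ft_force: [1.2, 0.7, -0.0]
finger_gap: 85.7
```

Emit:
jog_arm(
  plan="0 0 0 0 0 0;0 0 0 0 0 0;0 0 0 0 0 0;0 0 0 0 0 0;0 0 0 0 0 0;0 0 0 0 0 0;0 0 0 0 0 0;0 0 0 0 0 0",
  fingers=-1,
)

```text
time: 25.4
tool_pos: [590.5, 27.1, 188.5]
orientation: [3.135, 0.0, 1.531]
ft_force: [2.2, -3.2, 5.6]
finger_gap: 44.7
```

Emit:
jog_arm(
  plan="-5.3 0 5.2 0 0 0;-5.1 0 5.4 0 0 0;-4.8 0 5.7 0 0 0;-4.5 0 6 0 0 0;-4.2 0 6.2 0 0 0;-4 0 6.4 0 0 0;-3.6 0 6.6 0 0 0;-3.2 0 6.8 0 0 0;-2.9 0 7 0 0 0;-2.6 0 7 0 0 0",
)

```text
time: 26.4
tool_pos: [589.2, -13.6, 126.0]
orientation: [3.135, 0.001, 1.531]
ft_force: [0.1, -6.9, 8.2]
finger_gap: 44.9
```

Emit:
jog_arm(
  plan="-2.2 0 7.2 0 0 0;-1.8 0 7.2 0 0 0;-1.5 0 7.4 0 0 0;-1.1 0 7.4 0 0 0;-0.7 0 7.5 0 0 0;-0.4 0 7.5 0 0 0;0 0 0 0 0 0;0 0 0 0 0 0",
)

```text
time: 27.2
tool_pos: [588.9, -21.2, 81.5]
orientation: [3.136, 0.001, 1.531]
ft_force: [0.5, -8.5, 1.3]
finger_gap: 44.9
```

Emit:
jog_arm(
  plan="-0.7 0 2 0 0 0;0 0 1.5 0 0 0;0 0 0 0 0 0",
)

```text
time: 27.5
tool_pos: [589.1, -21.4, 80.2]
orientation: [3.135, 0.0, 1.531]
ft_force: [-9.4, -0.9, 42.7]
finger_gap: 44.8
```

It's against the bottom stop (43 N). I'll release and retract.

Emit:
jog_arm(
  plan="0 0 -1.5 0 0 0;0 0 0 0 0 0;0 0 0 0 0 0;0 0 0 0 0 0;0 0 0 0 0 0;0 0 0 0 0 0",
  fingers=1,
)

```text
time: 28.1
tool_pos: [588.1, -21.2, 78.8]
orientation: [3.138, 0.0, 1.531]
ft_force: [-0.1, 0.2, -0.4]
finger_gap: 85.6
```

Emit:
jog_arm(
  plan="0 0 -20 0 0 0;0 0 -40 0 0 0;0 0 -45 0 0 0;0 0 -45 0 0 0;0 0 0 0 0 0;0 0 0 0 0 0;0 0 0 0 0 0",
)

```text
time: 28.8
tool_pos: [586.8, -21.1, 228.0]
orientation: [3.139, 0.0, 1.531]
ft_force: [-0.3, -0.0, -0.4]
finger_gap: 85.4
```

```bash
python3 look.py side 20 200 500 160 390 2; python3 look.py wrist 20 0 640 0 400 1
python3 - <<'E'
from h import *
c=manip.get_calibration('wrist');p=cv2.imread('/tmp/wrist20.png');q=cv2.imread('/tmp/side20.png');cs=manip.get_calibration('side')
b=[x for x in blobs(mask(p,6,16),300)[0] if 200<x[0][0]<450];d=[x for x in blobs(mask(q,6,16),60)[0] if 320<x[0][0]<360 and x[0][1]>180];print(b,d,tri(c,b[0][0],cs,d[0][0]))
b=[x for x in blobs(mask(q,0,4),20)[0] if x[0][1]>215];print('ball',onplane(cs,*b[0][0],163))
s=manip.read_state();print(s['dq'].round(3),s['time'],s['tool_pos'])
E
```

```text
red [((np.float64(399.2), np.float64(267.4)), [394, 262, 11, 12, 100])]
[586.72532832 -21.0816532  227.6896119 ] [ 0.64039311  0.00555924 -0.27958206]
[586.75909378 -21.146368   227.60310333] [-0.11119331  0.07579572  0.19602396]
[((np.float64(322.5), np.float64(193.2)), [296, 183, 54, 21, 1068])] [((np.float64(340.0), np.float64(211.3)), [332, 208, 17, 8, 95])] (array([587.6454234 , -22.81872164, 101.01922264]), np.float64(0.2419176748327856))
ball [ 608.59526936 -346.35080645  163.        ]
[ 0.     0.002 -0.002  0.001  0.002  0.   ] 28.9 [586.75909378 -21.146368   227.60310333]
```

View pics/side20.png

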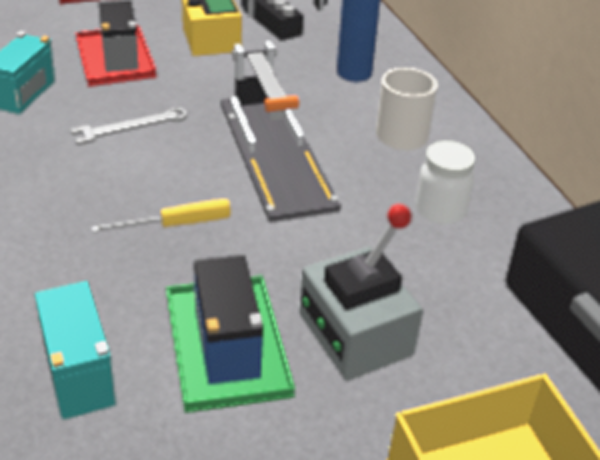

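View pics/wrist20.png

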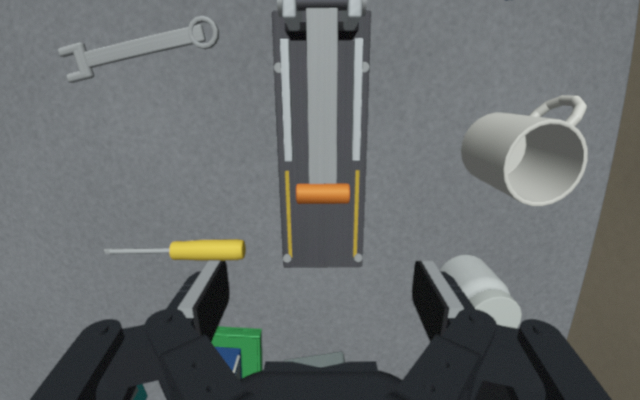

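The bar is down: its grip is at z = 101 mm, against 102–105 mm when I measured it at the start. The lever is off, the battery is in the tray, and the bystanders look undisturbed. Handing in.

```bash
python3 -c "
from workcell import manip
print(manip.hand_in())"
```

```text
the job is handed in; nothing more can be done
None
```

I carried out all the steps in order and handed the job in at about 29 s on the robot's clock; the hand-in gives no verdict.

1. **Lever:** I pushed it to its off stop; the ball measured within 2 mm of its predicted off position.
2. **Bar up:** I raised it to its stop by gripping the ends of the orange grip. It stayed up until I folded it down.
3. **Slide:** With the tool tilted to stay clear of the bar, I pulled the battery about 125 mm along the deck. The camera then put its centre 124 mm in front of the cradle's origin.
4. **Tray:** I re-gripped the battery at its middle, carried it over and set it down on a light contact.
5. **Bar down:** I folded it down to its lower stop.

The last checks, all from the cameras and force readings:
- **Battery:** It stands upright, about 2 mm and 0.01 rad from the tray's centre and direction.
- **Bar grip:** It measured z = 101 mm. My measurements at the start gave 102–105 mm and the nominal height is 100 mm, so the bar is down as far as I can measure.
- **Everything else:** The arm is clear and touching nothing, and the other things look unmoved in the last pictures (not measured).

No check failed. Two readings disagreed slightly: estimates of the tray's centre along its length varied by up to about 6 mm, well inside the 29 mm allowed.

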